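# Open the block incubator whose cover may be caught, and hold it open

### The job

First, before using the black release slide on its front deck, tug the incubator's cover upwards by its handle bar to learn whether it is caught. If it is caught, push the slide all the way over towards the handle to free it and let it spring back; if it comes up freely, leave the slide alone. Then lift the cover to at least 45 degrees and finish while still holding it there, steady, without knocking the other things about, so that a colleague can load the block.

Things in the scene. Friction and masses are not known exactly. Their poses are not given: they have to be found in the camera images.
- cycler: White bench-top block incubator, fixed. Origin: centre of its underside on the bench; its -x is the front (screen), z up. Footprint x -165 to 130, y -125 to 125. Front deck (x up to -75) is 75 high, the part under the cover 100 high. Any place, yaw within 0.3 rad. Inside, out of sight, a sliding bolt may or may not have caught a hook under the cover.
- cover (a joint): Hinge angle of the grey cover (176 x 186 x 32, about 0.6 kg), rad: 0 shut, grows as it opens upward, 1.35 at its stop. Hinged along y at its rear edge; falls shut from any angle if let go (about 2.5 N at the bar carries it). Caught, it gives about 0.035 rad (8 mm at the bar), then stops dead; not caught, it rises freely.
- cover_bar (a point): Middle of the cover's handle: round steel bar 12 thick, 100 long along the incubator's y, on a rod at each end in front of the cover; 90 clear between rods, 53 between bar and cover. Shut, it is at (-125, 0, 120) in the incubator frame, 45 above the deck. Moves and turns with the cover, 244 from the hinge line; it can turn between fingers.
- cover_hinge (a point): Point on the hinge line, at (119, 0, 112) in the incubator frame, half-way along the cover's rear edge; axes as the incubator's.
- release (a joint): Travel of the release slide, m: 0 home, grows along the incubator's +y (towards the handle), 0.014 at its stop. A spring sends it home (2.5 N at the start, 6 N at the stop). From about 0.010 on, it has drawn the bolt clear; the bolt stays clear when the slide goes back.
- release_tab (a point): Centre of the release slide's upright black tab, 30 (x) x 12 (y) x 30 high, standing on the front deck (its top 106 above the bench); at home at (-120, -92, 91) in the incubator frame. Push its outer face (own -y side) towards +y. Axes as the incubator's.
- cap_box: Bystander: small clear plastic box with a white lid, 45 x 34 x 25, standing on the incubator's front deck, on the other side of the handle from the release slide. Origin: centre of its underside.
- tube_rack: Bystander: grey block of white-capped tubes, 110 x 60 x 58, on the bench beside the incubator on the release slide's side. Origin: centre of its underside.
- beaker: Bystander: glass beaker, 72 across, 85 high, on the bench beside the incubator on the side away from the release slide. Origin: centre of its underside.
- reagent: Bystander: amber glass bottle, 60 across, 140 high, beside the incubator, behind the tube rack, on the release slide's side. Origin: centre of its underside.
- tip_box: Bystander: grey box with clear lid, 122 x 87 x 70, far to the left on the bench. Origin: centre of its underside.
- timer: Bystander: flat white timer, 65 x 70 x 25, to the left on the bench. Origin: centre of its underside.
- wash_bottle: Bystander: white squeeze bottle with a thin spout, 68 across, 190 high, to the right on the bench. Origin: centre of its underside.

How it is judged:
On the way:
1. the cover is tugged up by at least 0.02 rad with the release slide at home and before the slide has been used (value of joint cover above 0.02 rad and value of joint release below 0.003 m and distance of bolt_c0 from where it was at the start of the episode below 0.0015 m), for 0.1 s.
At the end, for the whole second after the job is handed in: The cover stands open at 43 degrees (0.75 rad) or more, still (under 0.08 rad/s), carried by the robot alone (robot contact over 0.5 N, no bystander touching it), and the release slide is back at home (value of joint cover above 0.75 rad and velocity of joint cover between -0.08 and 0.08 rad/s and value of joint release below 0.003 m and (contact force between cover and the fingers above 0.5 N or contact force between cover and the arm above 0.5 N) and contact force between cover and cap_box below 0.1 N and contact force between cover and tube_rack below 0.1 N and contact force between cover and beaker below 0.1 N and contact force between cover and reagent below 0.1 N and contact force between cover and tip_box below 0.1 N and contact force between cover and timer below 0.1 N and contact force between cover and wash_bottle below 0.1 N); the arm keeps its last pose, push and grip.
It fails at once if the release slide is pushed over (past 11.5 mm) though the cover was not caught (the hidden bolt was already clear, so the slide draws nothing) (value of joint release above 0.0115 m and distance of bolt_c0 from where it was at the start of the episode below 0.0015 m).
It fails at once if the caught cover is wrenched against its catch with more than 80 N (contact force between cover and bolt_c0 above 80 N).
It fails at once if a bystander is pushed more than 30 mm or tipped over (distance of any of cap_box, tube_rack, beaker, reagent, tip_box, timer, wash_bottle from where it was at the start of the episode above 0.03 m or angle between any of cap_box, tube_rack, beaker, reagent, tip_box, timer, wash_bottle's own z axis and vertical above 0.5 rad).
It also fails if it takes over 70 s, if anything falls off the work surface, if the arm or the gripper's body presses on something with over 40 N, if the wrist force passes 120 N, or if a joint passes its speed limit or range.

### The arm

A 7-joint arm with a two-finger parallel gripper is mounted at the origin on the work surface. World frame = base frame: x ahead of the robot, y to its left, z up, the work surface at z = 0. Lengths are in m, angles in rad, forces in N, time in s.
With the tool pointing down it reaches from about 0.425 to 0.925 m from the base axis. Payload 6.8 kg.
Tool frame: the origin (TCP) lies midway between the tips of the shut fingers; the grasp point (between the pads) lies 19 mm behind it; z points along the fingers, y is the line along which they close (so a half turn about z gives the same grasp; the last joint's range is limited). The gripper opens to 85 mm and grips with 20 to 120 N. Pads are 22 mm wide; open, the fingers measure 114 mm over their backs; the gripper's body (76 mm by 85 mm) begins 54 mm behind the grasp point. The pads swing forward as they close: fully open they stand 13 mm farther back than shut.
Start: joints at [-1.323, 0.477, 0.022, 1.555, -0.011, 1.109, -0.083], TCP at [0.235, 0.633, 0.231] pointing down, gripper open.
Joint ranges: [-2.96, 2.96], [-0.34, 2.1], [-1.41, 1.46], [0.24, 2.44], [-1.37, 4.51], [0.17, 1.92], [-2.96, 2.96]. Speed limits (rad/s): [2.39, 2.39, 3.14, 3.14, 3.14, 3.14, 3.14].

### API

Orientations are given as a rotation vector (axis times angle).
In Python, from bench import r gives the robot as it stands. The module is installed in compiled form; this text tells all that it offers.
- The arm moves only by the tool apply_moves, never from a script. Its argument "rows" is a list of rows, each a list of 6 numbers: the shift along the tool's x, y, z scaled (see below), then the turn, a rotation vector about the tool's x, y, z scaled (see below). A call has 1 to 5 rows; each row is the pose to reach, as a shift and turn from the pose commanded when the call began, along the tool's axes at that moment; what a row does not reach only later rows make up. The controller multiplies each number of a shift by 0.25 m and each number of a turn by 90 degrees. A row lasts 1/8 s, in which the tool goes at most 62.5 mm and 10.7 degrees, less where a joint would pass 70% of its speed; a pose out of reach is approached as far as the arm can. A call with a number of a shift or a turn outside -1 to 1 is refused whole. A call with a gripper value outside its range is refused whole. "claw" is the opening, from 0 (shut) to 1 (fully open), set as the call begins (left out, the last holds). The fingers move at their own pace and stop on an object; "newtons" is the grip in N (left out, the last holds). Time passes only in rows, so rows that repeat a pose let the fingers close. It gives the time, the measured TCP pose, the force, the opening and the grip force at its end, in the units of the state.
- r.get_obs(): the state, without advancing time (a new reading comes with each control period).
- r.grab_frame(name): name is "side" or "top"; returns a dict with "pixels" (480x640x3 uint8, red, green, blue), "intrinsics" (3x3 intrinsics, pixels), "dist" ([k1, k2, p1, p2, k3] as OpenCV has them; the pictures are not rectified), "eye" and "attitude" of the camera in the world. Camera axes: x right, y up, looking along -z (the intrinsics and any distortion apply to the point x, -y, -z); pixel columns grow to the right and rows downward; lengths in m; the calibration is good to about 2 mm. A picture is of the moment at which its call begins. There is no depth.
- r.hand_in(): hands the job in; it is judged then, once.
Trained networks look in a picture, given as the dict that the camera call returned (one of the last four; its "shot" number tells which), for a name from the list of things; names that differ only in an ending like _2 or _b are one class to them, and where a whole thing is asked for, a point or a joint stands for the part that bears it (a point fixed in the world has none). Each returns a list of dicts, best first, with "conf" (0 to 1); they miss things now and then, are a little off and sometimes report something else, mostly with a low value. They report only what shows in the picture. A call takes as long as a camera call.
- r.search_frame(picture, thing): "rect" ([left, top, width, height] in pixels, round what is visible of it).
- r.outline_of(picture, thing): "pixels" (480x640 bool, what is visible of it) and "rect" ([left, top, width, height] in pixels, round what is visible of it).
- r.landmark_of(picture, thing): "point" ([column, row] in pixels: a listed point, or the origin of a listed thing).
The state is a dict: "clock": time; "joints": joint angles; "qvel": joint speeds; "tau": joint torques, N m; "tcp_pos": TCP position; "orientation": TCP orientation; "contact_force": force on the tool from outside, world axes, zero at the start; "moment": the same for the moment, N m; "grip_width": finger opening in m; "gripper_force": force on a finger pad.
Only numpy, scipy, OpenCV 4.12 (cv2) and the standard library are available. Lean on these libraries where they do the work, as an engineer would, in place of code of your own. Each camera call takes 0.05 s, during which the arm holds its last target. There are 200 camera calls.

## Working session

There is one attempt and no reset: what is moved stays moved. The work goes in short steps, Python scripts to look and compute and a tool call to move; the robot and the scene stay as the last step left them, time stands still between calls to the robot, and variables do not carry over. Pictures are saved under pics/ and viewed, at most 10 in all, crops included, and the job is handed in when it is done.

Besides the shell and the picture viewer there is one more tool, called after "Request:" by a JSON object that holds its "api" and its "payload", one argument or row to a line. apply_moves: Moves the arm, as the interface text tells. Its arguments: {"type":"object","properties":{"rows":{"type":"array","items":{"type":"array","items":{"type":"number"}}},"claw":{"type":"number"},"newtons":{"type":"number"}},"required":["rows"]}

```bash
mkdir -p pics
cat > h.py <<'E'
from bench import r
import numpy as np, cv2
from scipy.spatial.transform import Rotation as R
def att(a):
    a=np.array(a,float)
    if a.shape==(3,3): return a
    return R.from_rotvec(a).as_matrix() if a.size==3 else R.from_quat(a).as_matrix()
def ray(f,p):
    u=cv2.undistortPoints(np.array([[p]],float),np.array(f["intrinsics"]),np.array(f["dist"]))[0,0]
    d=att(f["attitude"])@np.array([u[0],-u[1],-1]); return np.array(f["eye"]),d/np.linalg.norm(d)
def atz(f,p,z):
    e,d=ray(f,p); return e+d*(z-e[2])/d[2]
def tri(rs):
    A=0;b=0
    for e,d in rs:
        P=np.eye(3)-np.outer(d,d);A=A+P;b=b+P@e
    x=np.linalg.solve(A,b); return x,[np.linalg.norm((np.eye(3)-np.outer(d,d))@(x-e)) for e,d in rs]
def proj(f,X):
    c=att(f["attitude"]).T@(np.array(X)-np.array(f["eye"]));c=np.array([[[c[0],-c[1],-c[2]]]])
    return cv2.projectPoints(c,np.zeros(3),np.zeros(3),np.array(f["intrinsics"]),np.array(f["dist"]))[0].ravel()
E
python3 - <<'E'
from h import *
F={n:r.grab_frame(n) for n in("side","top")}
for n,f in F.items():
    cv2.imwrite(f"pics/{n}0.png",f["pixels"][:,:,::-1]); print(n,f["eye"],f["attitude"])
for t in "cycler cover_bar cover_hinge release_tab cap_box tube_rack beaker reagent tip_box timer wash_bottle".split():
    rs=[]
    for n,f in F.items():
        l=r.landmark_of(f,t)
        if l: print(t,n,np.round(l[0]["point"],1),round(l[0]["conf"],2),np.round(atz(f,l[0]["point"],0),3)); rs.append(ray(f,l[0]["point"]))
    if len(rs)==2: print("   ",*[np.round(v,4) for v in tri(rs)])
print(r.get_obs())
E
```

```text
side [-0.08082568 -0.73224825  1.1687436 ] [ 0.69273484 -0.27950429 -0.72330057]
top [ 0.42786906 -0.04400922  1.55842881] [ 0.0895454  -0.08362517 -1.57992083]
cycler side [318.6 245.3] 0.94 [ 0.603 -0.014  0.   ]
cycler top [318.  246.7] 0.91 [ 0.605 -0.023  0.   ]
    [ 0.6013 -0.0207  0.0072] [0.0035 0.0035]
cover_bar side [282.8 242.2] 0.78 [0.537 0.063 0.   ]
cover_bar top [308.7 284.3] 0.68 [0.487 0.007 0.   ]
    [0.4863 0.0024 0.0918] [0.0032 0.0032]
cover_hinge side [350.9 199.6] 0.8 [0.797 0.05  0.   ]
cover_hinge top [313.5 203.3] 0.57 [ 0.744 -0.01   0.   ]
    [ 0.7256 -0.0126  0.0943] [0.0011 0.0011]
release_tab side [305.1 264.5] 0.49 [ 0.529 -0.039  0.   ]
release_tab top [314.7 244.2] 0.43 [ 0.613 -0.012  0.   ]
    [ 0.6024  0.0047 -0.0966] [0.0266 0.0266]
cap_box side [265.3 228.2] 0.73 [0.536 0.137 0.   ]
cap_box top [276.  278.5] 0.69 [0.506 0.109 0.   ]
    [0.5066 0.1025 0.0497] [0.0035 0.0035]
tube_rack side [354.6 312.5] 0.69 [ 0.516 -0.238  0.   ]
tube_rack top [388.4 276. ] 0.76 [ 0.51  -0.242  0.   ]
    [ 0.5104 -0.2413  0.0093] [0.0008 0.0008]
beaker si
[... 741 characters left out ...]

{'clock': 1.2, 'joints': array([-1.32311594,  0.47702811,  0.02242271,  1.55540359, -0.01150713,
        1.10933173, -0.08309585]), 'qvel': array([-0.00170491,  0.00164072, -0.00068501, -0.00070552,  0.00120065,
       -0.00098879,  0.00024982]), 'tau': array([-7.70285114e-04, -5.96320581e+01,  1.60608597e+00, -2.81540930e+01,
        1.23526499e-02,  1.69970524e-03, -1.76947191e-05]), 'tcp_pos': array([0.23512457, 0.63272877, 0.23128797]), 'orientation': array([-5.55975812e-01, -3.09199220e+00,  6.41888279e-05]), 'contact_force': array([ 0.13318273,  0.71853686, -0.16632478]), 'moment': array([-0.06007353,  0.00463722,  0.00428353]), 'gripper_force': 0.0, 'grip_width': 0.08554435409791215}
```

Run:
```python
import cv2
a=cv2.imread("pics/side0.png")[150:350,200:440];b=cv2.imread("pics/top0.png")[170:330,220:420]
cv2.imwrite("pics/c1.png",cv2.resize(a,None,fx=3.2,fy=3,interpolation=3)[:600])
cv2.imwrite("pics/c2.png",cv2.resize(b,None,fx=3.75,fy=3.75,interpolation=3))
```

```text
(no output)
```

View pics/c1.png

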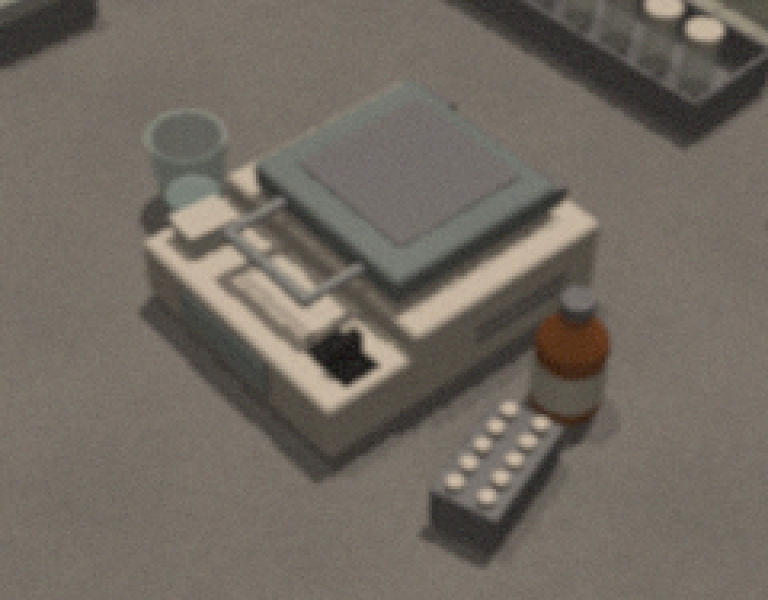

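View pics/c2.png

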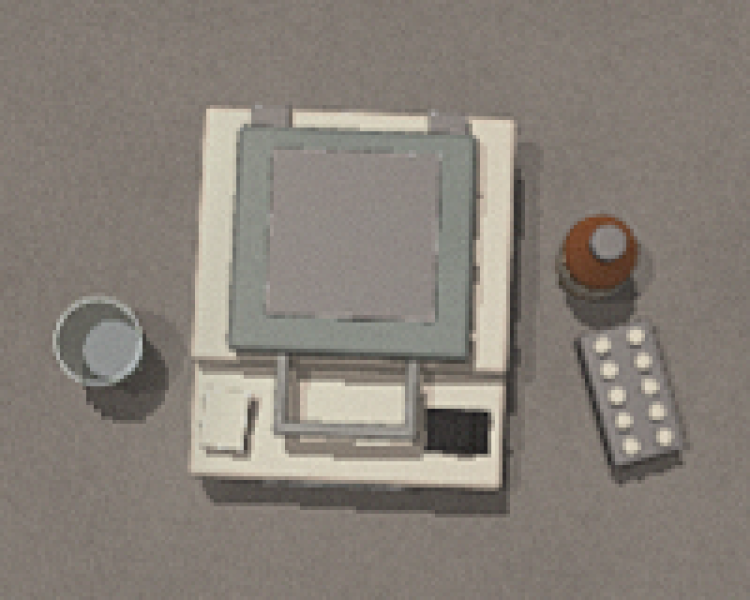

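The crops show the shut cover with its bar (top crop from 277,432 to 415,433) and the black tab to the right, at about (457,430). The cap box is to the left, at about (225,415). In the side crop the deck's front corners are at (148,242) and (330,410). Next I'll fit the incubator pose to these corners.

```bash
cat >> h.py <<'E'
def inc(p,X):
    x,y,w=p; X=np.array(X); return np.array([x+np.cos(w)*X[0]-np.sin(w)*X[1],y+np.sin(w)*X[0]+np.cos(w)*X[1],X[2]])
E
python3 - <<'E'
from h import *
from scipy.optimize import least_squares
F={n:r.grab_frame(n) for n in("side","top")}
T=lambda u,v:(220+u/3.75,170+v/3.75); S=lambda u,v:(200+u/3.2,150+v/3)
K=[("top",T(190,473),(-.165,.125,.075)),("top",T(504,488),(-.165,-.125,.075)),("top",T(207,108),(.13,.125,.1)),("top",T(515,120),(.13,-.125,.1)),
("top",T(279,431),(-.125,.047,.12)),("top",T(415,434),(-.125,-.047,.12)),
("side",S(148,242),(-.165,.125,.075)),("side",S(330,410),(-.165,-.125,.075)),("side",S(598,213),(.13,-.125,.1)),("side",S(231,230),(-.125,.047,.12)),("side",S(308,298),(-.125,-.047,.12))]
g=lambda p:np.array([proj(F[n],inc(p,X))-np.array(u) for n,u,X in K])
s=least_squares(lambda p:g(p).ravel(),[.6,-.02,0],loss="soft_l1")
print(s.x);print(np.round(g(s.x),1).tolist())
p=s.x
for n,X in dict(bar=(-.125,0,.12),tab=(-.12,-.092,.091),tabtop=(-.12,-.092,.106),hinge=(.119,0,.112)).items(): print(n,inc(p,X).round(4),[proj(F[k],inc(p,X)).round(1).tolist() for k in F])
for n,f in F.items():
    l=r.landmark_of(f,"cap_box")[0]["point"];e=atz(f,l,.075);print(e)
    c=f["pixels"].copy()
    for x in(-.135,-.105):
      for y in(-.098,-.086):
        for z in (.076,.106):
          q=proj(f,inc(p,(x,y,z))).round().astype(int); c[q[1],q[0]]=(255,0,0)
    m=proj(f,inc(p,(-.12,-.05,.1))).astype(int)
    cv2.imwrite(f"pics/z{n}.png",cv2.resize(c[m[1]-35:m[1]+35,m[0]-45:m[0]+45,::-1],None,fx=6,fy=6,interpolation=0))
a=cv2.imread("pics/zside.png");b=cv2.imread("pics/ztop.png");cv2.imwrite("pics/z.png",cv2.resize(np.hstack([a,b]),(800,311)))
E
```

```text
[ 0.60736234 -0.01388241 -0.04026461]
[[0.1, 1.0], [0.7, -0.5], [-1.3, -1.2], [0.5, -2.1], [2.2, -1.1], [-1.4, -0.9], [-3.6, -0.5], [-0.3, 0.8], [1.0, 1.4], [-0.8, 1.2], [-1.7, -0.3]]
bar [ 0.4825 -0.0089  0.12  ] [[282.8, 238.3], [313.0, 284.3]]
tab [ 0.4838 -0.101   0.091 ] [[308.0, 265.9], [344.6, 283.9]]
tabtop [ 0.4838 -0.101   0.106 ] [[307.9, 262.2], [344.8, 283.7]]
hinge [ 0.7263 -0.0187  0.112 ] [[352.6, 196.1], [315.7, 201.5]]
[0.48857122 0.08510507 0.075     ]
[0.49357606 0.09524063 0.075     ]
```

View pics/z.png

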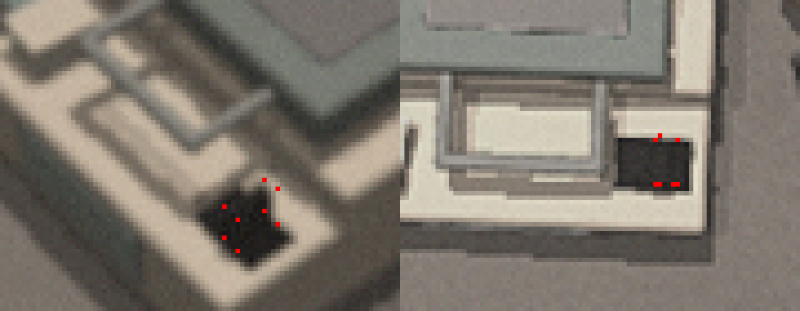

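The fit gives cycler (0.607, -0.014, yaw -0.040), and the projected tab falls within 2 px of the black tab in the top view. I'll move to above the bar now.

```bash
cat >> h.py <<'E'
P=(.6074,-.0139,-.0403)
def down(w=P[2]):
    y=np.array([np.cos(w),np.sin(w),0]);z=np.array([0,0,-1.]);return np.column_stack([np.cross(y,z),y,z])
def go(t,n=5,Rt=None):
    o=r.get_obs();A=R.from_rotvec(o["orientation"]).as_matrix();Rt=down() if Rt is None else Rt
    s=A.T@(np.array(t)-o["tcp_pos"])/.25;w=R.from_matrix(A.T@Rt).as_rotvec()/(np.pi/2)
    print("clock",o["clock"],"joints",o["joints"].round(2),"full",s.round(3),w.round(3),"per-row",(s/n).round(3),(w/n).round(3))
E
python3 -c "
from h import *
go(inc(P,(-.125,0,.231)),15)"
```

```text
clock 1.4 joints [-1.32  0.48  0.02  1.56 -0.01  1.11 -0.08] full [-1.822e+00 -2.061e+00  1.000e-03] [-0.    -0.     0.799] per-row [-0.121 -0.137  0.   ] [-0.    -0.     0.053]
```

Request:
{"api": "apply_moves", "payload": {
  "rows": [
    [-0.12, -0.14, 0, 0, 0, 0.053],
    [-0.24, -0.28, 0, 0, 0, 0.106],
    [-0.36, -0.41, 0, 0, 0, 0.16],
    [-0.48, -0.55, 0, 0, 0, 0.21],
    [-0.6, -0.69, 0, 0, 0, 0.265]
  ],
  "claw": 0.55,
  "newtons": 60
}}

```text
clock: 2.02
tcp_pos: [0.3161, 0.4174, 0.2315]
orientation: [1.187, 2.909, 0.001]
contact_force: [0.1, 0.4, 0.8]
grip_width: 0.0467
gripper_force: 0.0
```

```bash
python3 -c "
from h import *
go(inc(P,(-.125,0,.231)),10)"
```

```text
clock 2.025 joints [-1.17  0.23  0.15  1.92 -0.04  0.99 -0.21] full [-1.669e+00 -7.530e-01  1.000e-03] [ 0.    -0.     0.532] per-row [-0.167 -0.075  0.   ] [ 0.    -0.     0.053]
```

Request:
{"api": "apply_moves", "payload": {
  "rows": [
    [-0.167, -0.075, 0, 0, 0, 0.053],
    [-0.334, -0.15, 0, 0, 0, 0.106],
    [-0.5, -0.225, 0, 0, 0, 0.16],
    [-0.667, -0.3, 0, 0, 0, 0.21],
    [-0.83, -0.375, 0, 0, 0, 0.265]
  ]
}}

```text
clock: 2.65
tcp_pos: [0.3994, 0.2055, 0.2316]
orientation: [1.762, 2.601, 0.001]
contact_force: [0.9, 0.7, 0.5]
grip_width: 0.0469
gripper_force: 0.0
```

```bash
python3 -c "
from h import *
go(inc(P,(-.125,0,.231)),5)"
```

```text
clock 2.65 joints [-0.94  0.09  0.35  2.09 -0.04  0.96 -0.19] full [-0.919 -0.009  0.002] [ 0.    -0.     0.267] per-row [-0.184 -0.002  0.   ] [ 0.    -0.     0.053]
```

Request:
{"api": "apply_moves", "payload": {
  "rows": [
    [-0.18, 0, 0, 0, 0, 0.053],
    [-0.37, 0, 0, 0, 0, 0.106],
    [-0.55, 0, 0, 0, 0, 0.16],
    [-0.74, -0.005, 0, 0, 0, 0.21],
    [-0.919, -0.009, 0.002, 0, 0, 0.267]
  ]
}}

```text
clock: 3.28
tcp_pos: [0.4831, -0.0086, 0.2312]
orientation: [2.265, 2.177, 0.002]
contact_force: [0.3, 0.5, 0.3]
grip_width: 0.0468
gripper_force: 0.0
```

Run:
```python
from h import *
go(inc(P,(-.125,0,.101)),5)
F={n:r.grab_frame(n) for n in("side","top")}
rs=[]
for n,f in F.items():
    l=r.landmark_of(f,"cover_bar")
    if l: print(n,l[0],proj(f,inc(P,(-.125,0,.12)))); rs.append(ray(f,l[0]["point"]))
    t=proj(f,r.get_obs()["tcp_pos"]);print("tcp px",t)
    m=proj(f,inc(P,(-.125,0,.15))).astype(int)
    cv2.imwrite(f"pics/z{n}.png",cv2.resize(f["pixels"][m[1]-50:m[1]+50,m[0]-65:m[0]+65,::-1],(400,308),interpolation=2))
cv2.imwrite("pics/z2.png",np.hstack([cv2.imread("pics/zside.png"),cv2.imread("pics/ztop.png")]))
```

```text
clock 3.275 joints [-0.63  0.17  0.59  2.03 -0.11  0.97 -0.02] full [-0.001 -0.003  0.521] [ 0.001 -0.     0.   ] per-row [-0.    -0.001  0.104] [ 0. -0.  0.]
side {'point': [283.9, 237.8], 'conf': 0.73} [282.80766616 238.2796932 ]
tcp px [280.95373572 207.69980809]
top {'point': [340.5, 280.7], 'conf': 0.26} [312.95980023 284.30346783]
tcp px [311.45706789 282.69713593]
```

View pics/z2.png

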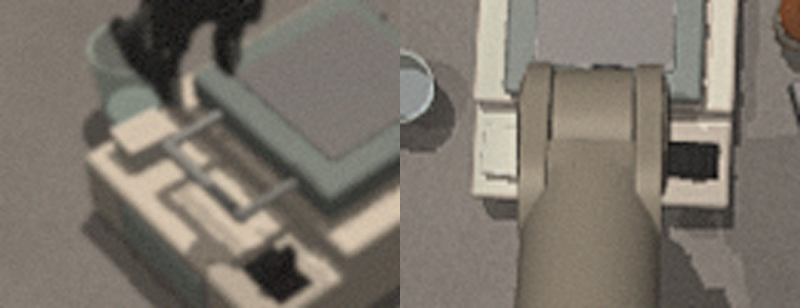

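The gripper is above the bar, and the side view shows the bar (about 283,238) where the fit predicts it. I'll descend now.

Request:
{"api": "apply_moves", "payload": {
  "rows": [
    [0, 0, 0.13, 0, 0, 0],
    [0, 0, 0.26, 0, 0, 0],
    [0, 0, 0.38, 0, 0, 0],
    [0, 0, 0.48, 0, 0, 0],
    [0, -0.003, 0.52, 0, 0, 0]
  ]
}}

```text
clock: 4.1
tcp_pos: [0.4808, -0.0056, 0.0996]
orientation: [-2.258, -2.182, 0.002]
contact_force: [0.0, 0.0, -0.5]
grip_width: 0.047
gripper_force: 0.0
```

Request:
{"api": "apply_moves", "payload": {
  "rows": [
    [0, 0, 0, 0, 0, 0],
    [0, 0, 0, 0, 0, 0],
    [0, 0, 0, 0, 0, 0],
    [0, 0, 0, 0, 0, 0],
    [0, 0, 0, 0, 0, 0]
  ],
  "claw": 0,
  "newtons": 40
}}

```text
clock: 4.72
tcp_pos: [0.4834, -0.0067, 0.1017]
orientation: [2.261, 2.179, 0.004]
contact_force: [5.3, 2.0, 3.0]
grip_width: 0.0104
gripper_force: 39.5
```

Request:
{"api": "apply_moves", "payload": {
  "rows": [
    [0, 0, -0.006, 0, 0, 0],
    [0, 0, -0.012, 0, 0, 0],
    [0, 0, -0.018, 0, 0, 0],
    [0, 0, -0.026, 0, 0, 0],
    [0, 0, -0.026, 0, 0, 0]
  ]
}}

```text
clock: 5.35
tcp_pos: [0.4836, -0.0068, 0.1078]
orientation: [2.26, 2.179, 0.004]
contact_force: [7.7, 1.5, -4.2]
grip_width: 0.0102
gripper_force: 38.9
```

Request:
{"api": "apply_moves", "payload": {
  "rows": [
    [0, 0, -0.003, 0, 0, 0],
    [0, 0, -0.006, 0, 0, 0],
    [0, 0, -0.009, 0, 0, 0],
    [0, 0, -0.012, 0, 0, 0],
    [0, 0, -0.012, 0, 0, 0]
  ]
}}

```text
clock: 5.98
tcp_pos: [0.4838, -0.0067, 0.1104]
orientation: [2.26, 2.178, 0.004]
contact_force: [10.2, 2.0, -9.2]
grip_width: 0.0106
gripper_force: 39.0
```

Request:
{"api": "apply_moves", "payload": {
  "rows": [
    [0, 0, -0.004, 0, 0, 0],
    [0, 0, -0.008, 0, 0, 0],
    [0, 0, -0.012, 0, 0, 0],
    [0, 0, -0.012, 0, 0, 0],
    [0, 0, -0.012, 0, 0, 0]
  ]
}}

```text
clock: 6.6
tcp_pos: [0.4838, -0.0069, 0.112]
orientation: [2.258, 2.178, 0.003]
contact_force: [17.5, 0.7, -29.2]
grip_width: 0.0103
gripper_force: 39.0
```

After about 9 mm of free play the pull jumps to 29 N, so the cover is caught. I'll lower it, let go and move to the slide.

Request:
{"api": "apply_moves", "payload": {
  "rows": [
    [0, 0, 0.015, 0, 0, 0],
    [0, 0, 0.03, 0, 0, 0],
    [0, 0, 0.048, 0, 0, 0],
    [0, 0, 0.048, 0, 0, 0]
  ]
}}

```text
clock: 7.1
tcp_pos: [0.4835, -0.0068, 0.1022]
orientation: [2.261, 2.179, 0.004]
contact_force: [3.7, 2.1, 6.1]
grip_width: 0.0105
gripper_force: 42.3
```

Request:
{"api": "apply_moves", "payload": {
  "rows": [
    [0, 0, 0, 0, 0, 0],
    [0, 0, 0, 0, 0, 0],
    [0, 0, 0, 0, 0, 0]
  ],
  "claw": 0.5
}}

```text
clock: 7.48
tcp_pos: [0.4809, -0.0073, 0.1009]
orientation: [-2.261, -2.179, 0.002]
contact_force: [-0.7, 0.1, -0.1]
grip_width: 0.0426
gripper_force: 0.0
```

Request:
{"api": "apply_moves", "payload": {
  "rows": [
    [0, 0, -0.1, 0, 0, 0],
    [0, 0, -0.2, 0, 0, 0],
    [0, 0, -0.28, 0, 0, 0],
    [0, 0, -0.32, 0, 0, 0],
    [0, 0, -0.32, 0, 0, 0]
  ]
}}

```text
clock: 8.1
tcp_pos: [0.4819, -0.007, 0.1814]
orientation: [2.262, 2.18, 0.001]
contact_force: [0.4, 1.0, -0.1]
grip_width: 0.0427
gripper_force: 0.0
```

Run:
```python
from h import *
go(inc(P,(-.12,-.122,.180)),5)
F={n:r.grab_frame(n) for n in("side","top")}
for n,f in F.items():
    for w in("release_tab","cover_bar"):
        l=r.landmark_of(f,w); print(n,w,l[:2],proj(f,inc(P,(-.12,-.092,.091))))
```

```text
clock 8.1 joints [-0.61  0.24  0.58  2.09 -0.18  0.86  0.03] full [-0.495  0.021  0.006] [ 0.    -0.     0.002] per-row [-0.099  0.004  0.001] [ 0. -0.  0.]
side release_tab [] [307.99115912 265.92840894]
side cover_bar [{'point': [283.6, 239.3], 'conf': 0.6}] [307.99115912 265.92840894]
top release_tab [{'point': [340.6, 281.1], 'conf': 0.42}] [344.5712624  283.89323167]
top cover_bar [{'point': [378.0, 236.4], 'conf': 0.19}] [344.5712624  283.89323167]
```

Request:
{"api": "apply_moves", "payload": {
  "rows": [
    [-0.12, 0.005, 0, 0, 0, 0],
    [-0.25, 0.01, 0, 0, 0, 0],
    [-0.38, 0.015, 0, 0, 0, 0],
    [-0.5, 0.02, 0, 0, 0, 0],
    [-0.5, 0.02, 0.005, 0, 0, 0.002]
  ],
  "claw": 0
}}

```text
clock: 9.02
tcp_pos: [0.4817, -0.1347, 0.1799]
orientation: [2.27, 2.171, -0.001]
contact_force: [-0.5, 0.9, -0.2]
grip_width: 0.0001
gripper_force: 0.0
```

Request:
{"api": "apply_moves", "payload": {
  "rows": [
    [0, 0, 0.08, 0, 0, 0],
    [0, 0, 0.16, 0, 0, 0],
    [0, 0, 0.25, 0, 0, 0],
    [0, 0, 0.33, 0, 0, 0],
    [0, 0, 0.38, 0, 0, 0]
  ]
}}

```text
clock: 9.65
tcp_pos: [0.4817, -0.1311, 0.0838]
orientation: [-2.263, -2.177, 0.001]
contact_force: [0.3, -0.2, 0.5]
grip_width: -0.0001
gripper_force: 0.0
```

Run:
```python
from h import *
go(inc(P,(-.12,-.122,.086)),5); o=r.get_obs(); print(o["tcp_pos"],o["contact_force"],o["grip_width"])
F={n:r.grab_frame(n) for n in("side","top")}
for n,f in F.items():
    m=proj(f,inc(P,(-.12,-.08,.1))).astype(int)
    cv2.imwrite(f"pics/z{n}.png",cv2.resize(f["pixels"][m[1]-40:m[1]+40,m[0]-52:m[0]+52,::-1],(400,308),interpolation=2))
cv2.imwrite("pics/z3.png",np.hstack([cv2.imread("pics/zside.png"),cv2.imread("pics/ztop.png")]))
```

```text
clock 9.65 joints [-0.29  0.45  0.53  2.12 -0.36  0.67  0.45] full [ 0.001  0.003 -0.009] [-0.001 -0.     0.001] per-row [ 0.     0.001 -0.002] [-0. -0.  0.]
[ 0.48173229 -0.13108827  0.0837924 ] [ 0.28672925 -0.16408631  0.48820503] -0.00012723324064668705
```

View pics/z3.png

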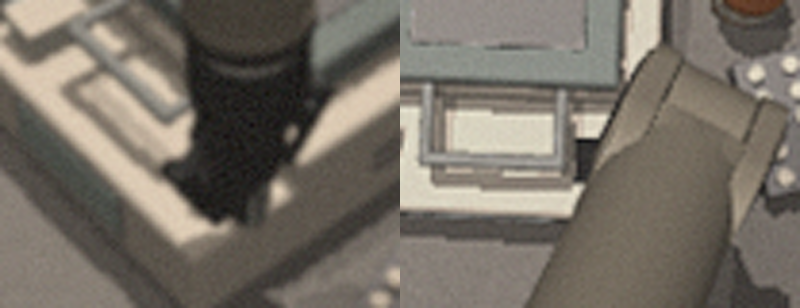

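The fingertips are beside the tab, on its outer side and just above the deck. I'll push in stages and watch the force.

Request:
{"api": "apply_moves", "payload": {
  "rows": [
    [0.016, 0, 0, 0, 0, 0],
    [0.032, 0, 0, 0, 0, 0],
    [0.048, 0, 0, 0, 0, 0],
    [0.064, 0, 0, 0, 0, 0],
    [0.064, 0, 0, 0, 0, 0]
  ]
}}

```text
clock: 10.38
tcp_pos: [0.4829, -0.1157, 0.0851]
orientation: [-2.265, -2.177, -0.0]
contact_force: [-0.1, 0.1, -0.6]
grip_width: -0.0003
gripper_force: 0.0
```

Request:
{"api": "apply_moves", "payload": {
  "rows": [
    [0.012, 0, 0, 0, 0, 0],
    [0.024, 0, 0, 0, 0, 0],
    [0.03, 0, 0, 0, 0, 0],
    [0.03, 0, 0, 0, 0, 0]
  ]
}}

```text
clock: 10.88
tcp_pos: [0.4832, -0.1091, 0.0851]
orientation: [2.265, 2.176, -0.0]
contact_force: [0.2, -3.8, 0.5]
grip_width: 0.0001
gripper_force: 1.9
```

Request:
{"api": "apply_moves", "payload": {
  "rows": [
    [0.008, 0, 0, 0, 0, 0],
    [0.016, 0, 0, 0, 0, 0],
    [0.016, 0, 0, 0, 0, 0]
  ]
}}

```text
clock: 11.25
tcp_pos: [0.4834, -0.1053, 0.0851]
orientation: [2.265, 2.175, -0.0]
contact_force: [0.1, -4.8, -0.7]
grip_width: -0.0
gripper_force: 2.5
```

Request:
{"api": "apply_moves", "payload": {
  "rows": [
    [0.008, 0, 0, 0, 0, 0],
    [0.016, 0, 0, 0, 0, 0],
    [0.016, 0, 0, 0, 0, 0]
  ]
}}

```text
clock: 11.62
tcp_pos: [0.4836, -0.1016, 0.0851]
orientation: [2.266, 2.175, -0.0]
contact_force: [1.2, -6.4, 0.2]
grip_width: 0.0
gripper_force: 3.0
```

Request:
{"api": "apply_moves", "payload": {
  "rows": [
    [0.006, 0, 0, 0, 0, 0],
    [0.012, 0, 0, 0, 0, 0],
    [0.012, 0, 0, 0, 0, 0]
  ]
}}

```text
clock: 12.0
tcp_pos: [0.4837, -0.1, 0.0852]
orientation: [2.266, 2.172, -0.002]
contact_force: [0.4, -9.9, -1.0]
grip_width: 0.0
gripper_force: 4.9
```

Request:
{"api": "apply_moves", "payload": {
  "rows": [
    [0.005, 0, 0, 0, 0, 0],
    [0.01, 0, 0, 0, 0, 0],
    [0.01, 0, 0, 0, 0, 0]
  ]
}}

```text
clock: 12.38
tcp_pos: [0.4837, -0.0998, 0.0852]
orientation: [2.266, 2.169, -0.004]
contact_force: [0.8, -15.9, -2.2]
grip_width: -0.0002
gripper_force: 8.0
```

Request:
{"api": "apply_moves", "payload": {
  "rows": [
    [-0.03, 0, 0, 0, 0, 0],
    [-0.06, 0, 0, 0, 0, 0],
    [-0.1, 0, 0, 0, 0, 0],
    [-0.13, 0, 0, 0, 0, 0],
    [-0.13, 0, 0, 0, 0, 0]
  ]
}}

```text
clock: 13.0
tcp_pos: [0.4822, -0.1278, 0.0849]
orientation: [-2.266, -2.175, -0.0]
contact_force: [0.7, 0.5, 0.7]
grip_width: 0.0002
gripper_force: 0.0
```

Request:
{"api": "apply_moves", "payload": {
  "rows": [
    [0, 0, -0.1, 0, 0, 0],
    [0, 0, -0.2, 0, 0, 0],
    [0, 0, -0.3, 0, 0, 0],
    [0, 0, -0.38, 0, 0, 0],
    [0, 0, -0.38, 0, 0, 0]
  ]
}}

```text
clock: 13.62
tcp_pos: [0.4834, -0.1272, 0.1811]
orientation: [2.263, 2.177, 0.004]
contact_force: [-0.2, 0.4, 0.1]
grip_width: -0.0002
gripper_force: 0.0
```

Run:
```python
from h import *
go([.4830,-.0075,.180],5)
```

```text
clock 13.625 joints [-0.4   0.28  0.64  2.05 -0.22  0.87  0.32] full [ 0.478 -0.02   0.005] [ 0.002 -0.001  0.001] per-row [ 0.096 -0.004  0.001] [ 0. -0.  0.]
```

The slide hit its stop: 16 N with almost no further motion, after which I backed off. I'll regrasp the bar.

Request:
{"api": "apply_moves", "payload": {
  "rows": [
    [0.12, -0.005, 0, 0, 0, 0],
    [0.24, -0.01, 0, 0, 0, 0],
    [0.36, -0.015, 0, 0, 0, 0],
    [0.478, -0.02, 0.005, 0, 0, 0],
    [0.478, -0.02, 0.005, 0, 0, 0]
  ],
  "claw": 0.5
}}

```text
clock: 14.25
tcp_pos: [0.4815, -0.0053, 0.1776]
orientation: [-2.259, -2.181, 0.002]
contact_force: [-0.0, -0.3, 0.5]
grip_width: 0.0427
gripper_force: 0.0
```

Request:
{"api": "apply_moves", "payload": {
  "rows": [
    [0, 0, 0.1, 0, 0, 0],
    [0, 0, 0.18, 0, 0, 0],
    [0, 0, 0.26, 0, 0, 0],
    [0, 0, 0.315, 0, 0, 0],
    [0, 0, 0.315, 0, 0, 0]
  ]
}}

```text
clock: 14.88
tcp_pos: [0.4813, -0.0087, 0.0991]
orientation: [-2.266, -2.175, 0.003]
contact_force: [-0.9, 0.9, 0.2]
grip_width: 0.0429
gripper_force: 0.0
```

Request:
{"api": "apply_moves", "payload": {
  "rows": [
    [0, 0, 0, 0, 0, 0],
    [0, 0, 0, 0, 0, 0],
    [0, 0, 0, 0, 0, 0],
    [0, 0, 0, 0, 0, 0],
    [0, 0, 0, 0, 0, 0]
  ],
  "claw": 0,
  "newtons": 40
}}

```text
clock: 15.5
tcp_pos: [0.4833, -0.0082, 0.1007]
orientation: [2.265, 2.175, 0.003]
contact_force: [2.8, -0.5, 4.3]
grip_width: 0.0103
gripper_force: 39.5
```

Request:
{"api": "apply_moves", "payload": {
  "rows": [
    [0, 0, -0.014, 0, 0, 0],
    [0, 0, -0.028, 0, 0, 0],
    [0, 0, -0.042, 0, 0, 0],
    [0, 0, -0.052, 0, 0, 0],
    [0, 0, -0.052, 0, 0, 0]
  ]
}}

```text
clock: 16.12
tcp_pos: [0.484, -0.0082, 0.1134]
orientation: [2.263, 2.175, 0.004]
contact_force: [7.9, -1.6, -5.5]
grip_width: 0.0106
gripper_force: 39.0
```

The cover now rises past the catch point freely (12.7 mm, small force). Next I'll work out the arc.

Run:
```python
import numpy as np
f=.033;c=lambda t:np.array([-np.cos(f+t),np.sin(f+t)])*.244/.25
for a,ts in((.052,[.1,.16,.22,.28,.34]),(.34,[.4,.46,.52,.58,.64]),(.64,[.7,.76,.82,.88,.9])):
    print([(c(t)-c(a)).round(3).tolist() for t in ts])
```

```text
[[0.005, 0.047], [0.015, 0.104], [0.028, 0.161], [0.044, 0.218], [0.064, 0.273]]
[[0.023, 0.054], [0.049, 0.106], [0.078, 0.157], [0.111, 0.206], [0.146, 0.253]]
[[0.038, 0.045], [0.078, 0.087], [0.121, 0.127], [0.166, 0.164], [0.182, 0.176]]
```

Request:
{"api": "apply_moves", "payload": {
  "rows": [
    [0, 0.005, -0.047, 0, 0, 0],
    [0, 0.015, -0.104, 0, 0, 0],
    [0, 0.028, -0.161, 0, 0, 0],
    [0, 0.044, -0.218, 0, 0, 0],
    [0, 0.064, -0.273, 0, 0, 0]
  ]
}}

```text
clock: 16.75
tcp_pos: [0.5002, -0.0091, 0.1819]
orientation: [2.263, 2.174, 0.004]
contact_force: [12.6, -3.3, -9.3]
grip_width: 0.0106
gripper_force: 39.9
```

Request:
{"api": "apply_moves", "payload": {
  "rows": [
    [0, 0.023, -0.054, 0, 0, 0],
    [0, 0.049, -0.106, 0, 0, 0],
    [0, 0.078, -0.157, 0, 0, 0],
    [0, 0.111, -0.206, 0, 0, 0],
    [0, 0.146, -0.253, 0, 0, 0]
  ]
}}

```text
clock: 17.38
tcp_pos: [0.5346, -0.011, 0.2437]
orientation: [2.265, 2.175, -0.003]
contact_force: [9.2, -3.3, -12.4]
grip_width: 0.0107
gripper_force: 38.7
```

Request:
{"api": "apply_moves", "payload": {
  "rows": [
    [0, 0.038, -0.045, 0, 0, 0],
    [0, 0.078, -0.087, 0, 0, 0],
    [0, 0.121, -0.127, 0, 0, 0],
    [0, 0.166, -0.164, 0, 0, 0],
    [0, 0.182, -0.176, 0, 0, 0]
  ]
}}

```text
clock: 18.0
tcp_pos: [0.5792, -0.0134, 0.2892]
orientation: [-2.266, -2.174, 0.005]
contact_force: [-5.1, -4.6, 3.3]
grip_width: 0.0104
gripper_force: 39.1
```

Request:
{"api": "apply_moves", "payload": {
  "rows": [
    [0, 0, 0, 0, 0, 0],
    [0, 0, 0, 0, 0, 0],
    [0, 0, 0, 0, 0, 0],
    [0, 0, 0, 0, 0, 0],
    [0, 0, 0, 0, 0, 0]
  ]
}}

```text
clock: 18.62
tcp_pos: [0.5786, -0.0134, 0.2888]
orientation: [-2.266, -2.174, 0.005]
contact_force: [-5.3, -4.9, 2.6]
grip_width: 0.0105
gripper_force: 39.1
```

Run:
```python
from h import *
o=r.get_obs(); t=o["tcp_pos"]; h=inc(P,(.119,0,.112)); print(t,"angle",np.arctan2(t[2]+.019-h[2],h[0]-t[0])-.033,o["qvel"].round(3),o["contact_force"])
F={n:r.grab_frame(n) for n in("side","top")}
for n,f in F.items():
    m=proj(f,inc(P,(-.05,-.02,.15))).astype(int)
    cv2.imwrite(f"pics/z{n}.png",cv2.resize(f["pixels"][m[1]-90:m[1]+90,m[0]-117:m[0]+117,::-1],(400,308),interpolation=2))
cv2.imwrite("pics/z4.png",np.hstack([cv2.imread("pics/zside.png"),cv2.imread("pics/ztop.png")]))
```

```text
[ 0.57864239 -0.01337737  0.28881646] angle 0.8916900375620262 [-0.001  0.    -0.     0.002  0.001 -0.     0.001] [-5.26144767 -4.89160796  2.57448319]
```

View pics/z4.png

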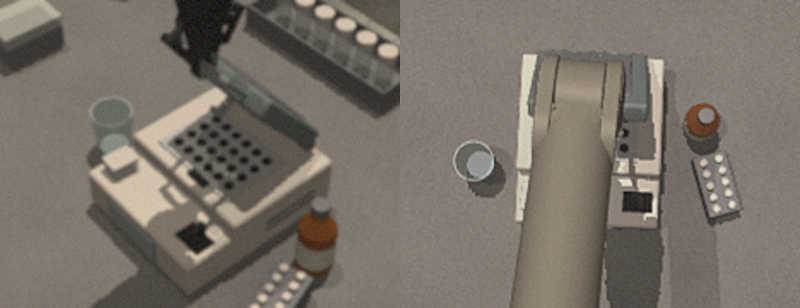

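The cover stands open at about 0.89 rad, still held by its bar and steady. The bystanders in view are where they were, and the tab (about 193,238 in the left half) is back home.

```bash
python3 -c "
from bench import r
print(r.hand_in())"
```

```text
the job is handed in; nothing more can be done
None
```

The tug showed the cover was caught, so I pushed the slide to its stop and let it spring back, then lifted the cover to about 51° (0.89 rad by the arm's position) and handed in while still holding it steady; no verdict came back.

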